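# Close off the pump and open the knurled vent screw of a bench vacuum station

## Robot

A 6-joint arm with a two-finger parallel gripper is mounted at the origin on the work surface. World frame = base frame: x ahead of the robot, y to its left, z up, the work surface at z = 0. Lengths are in mm, angles in rad, forces in N, time in s.
With the tool pointing down it reaches from about 350 to 725 mm from the base axis. Payload 4.3 kg.
Tool frame: the origin (TCP) lies at the very end of the fingers, on their centre line; the grasp point (between the pads) lies 19 mm behind it; z points along the fingers, y is the direction in which the jaws open and shut (so a half turn about z gives the same grasp; the last joint's range is limited). The gripper opens to 85 mm and grips with 20 to 120 N. Pads are 22 mm wide; open, the fingers measure 114 mm over their backs; the gripper's body (76 mm by 85 mm) begins 54 mm behind the grasp point. The pads swing forward as they close: fully open they stand 13 mm farther back than shut.
Start: joints at [-1.442, 0.377, 0.081, 1.274, 0, 1.46], TCP at [136.017, -558.718, 231.329] pointing down, gripper open.
Joint ranges: [-2.72, 2.72], [-0.84, 1.66], [-1.02, 1.22], [-1.77, 2.12], [-1.37, 1.28], [-3.14, 3.14]. Speed limits (rad/s): [2.57, 2.57, 3.14, 3.14, 3.14, 3.14].

## Interface

Orientations are given as a unit quaternion [x, y, z, w].
In Python, from cell import manip, vision, ticket gives the robot as it stands.
- The arm moves only by the tool move_arm, never from a script. Its argument "deltas" is a list of rows, each an object of numbers: "hand": the closure, from 0 (fully open) to 1 (shut); "dx", "dy", "dz": the shift along the tool's x, y, z in cm; "roll": the turn about the tool's z in rad. In form: [{"hand": .., "dx": .., "dy": .., "dz": .., "roll": ..}, ...]. A call has 1 to 8 rows; each row is the pose to reach, as a shift and turn from the pose commanded when the call began, along the tool's axes at that moment; what a row does not reach only later rows make up. A row lasts 1/10 s, in which the tool goes at most 50 mm and 8.59 degrees, less where a joint would pass 70% of its speed; a pose out of reach is approached as far as the arm can. A call with a gripper value outside its range is refused whole. The fingers move at their own pace and stop on an object; "newtons" is the grip in N (left out, the last holds). Time passes only in rows, so rows that repeat a pose let the fingers close. It gives the time, the measured TCP pose, the force and the opening at its end, in the units of the state.
- manip.sense(): the state, without advancing time (a new reading comes with each control period).
- vision.grab_frame(name): name is "scene" or "top" or "wrist"; returns a dict with "pixels" (480x640x3 uint8, red, green, blue), "z_map" (480x640 float32, mm along the optical axis (not along the pixel's ray), 0 where there is no reading), "vertical_fov" (degrees; the focal length in pixels is half the picture's height over the tangent of half this angle, whatever the lens; pixels are square), "cx", "cy" (the principal point, pixels), "R" (3x3) and "t" (3): a world point X has camera coordinates R X + t; the wrist camera has in their place "mount" (4x4, takes a point from camera to tool coordinates, whose origin is the TCP and whose axes are the flange's). Camera axes: x right, y down, z forward; pixel columns grow to the right and rows downward; lengths in mm; the calibration is good to about 2 mm. The wrist camera is an equidistant fisheye: a pixel r from the principal point sees the ray r / f radians off the axis. A picture is of the moment at which its call begins: read the wrist's pose just before it.
- ticket.hand_in(): hands the job in, once; it reports no verdict.
The state is a dict: "time_s": time; "joints": joint angles; "joint_vel": joint speeds; "tau": joint torques, N m; "eef_pos": TCP position; "tool_rot": TCP orientation; "contact_force": force on the tool from outside, world axes, zero at the start; "moment": the same for the moment, N m; "width": opening from 0.0 (shut) to 1.0 (fully open).
Only numpy, scipy, OpenCV 4.12 (cv2) and the standard library are available. Lean on these libraries where they do the work, as an engineer would, in place of code of your own. Each camera call takes 0.05 s, during which the arm holds its last target.

## Task

Let the little vacuum station up to air, with the fingertips only and a light touch. First push the blue lever of the isolation valve clockwise, a quarter turn, until the valve is fully closed with the lever square across the pipe; then roll a fingertip round the knurled rim of the brass vent screw to loosen it anticlockwise by two full turns, give or take a quarter turn. Do not grip the screw or the lever, lift nothing, and leave the loose parts standing around the station where they are.

Things in the scene. Friction and masses are not known exactly. Their poses are not given: they have to be found in the camera images.
- station: Vacuum station, screwed-down rigid assembly on an aluminium plate 150 x 580 x 12 mm. Origin on the bench, z up, y along the pipe (27 mm thick, axis 75 mm high at x = 0; clamps on it reach 104 mm high). Chamber with clear lid at y = +230 mm (radius 86, top 139 mm high), grey gauge head behind it (x = +112, top 164 mm high). Stands turned by up to 0.35 rad either way
- isolation_valve (a joint): Angle of the valve's blue lever about its vertical axis, rad. 0 = open: lever along the pipe, pointing to the station's -y. Grows clockwise seen from above; 1.57 = closed at its stop: lever across the pipe, pointing to the station's -x. Starts between 0 and 0.2; friction about 0.16 N m (2.5 N at the sleeve); stays where it is left
- valve_axis (a point): Point on the vertical axis of the isolation valve's lever at the lever's mid height, 125 mm above the bench; at y = -65 mm of the station, axes as the station's. A nut on the axis reaches 135 mm high
- lever_grip (a point): Point on the lever's blue sleeve, 65 mm from the valve's axis, at the middle of its width and height. The sleeve is 20 mm wide, 14 mm high (118 to 132 mm above the bench) and runs from 28 to 94 mm from the axis; the point's -y points outward along the lever
- vent_screw (a joint): Angle of the brass vent screw about its vertical axis, rad: 0 = shut tight (the start, at a stop), grows anticlockwise seen from above as it is loosened; two full turns = 12.57. The thread goes on to 25. Friction about 0.045 N m (2.3 N at the rim); it stays where it is left
- vent_top (a point): Centre of the top of the vent screw's knurled brass head, on its vertical axis, at y = +70 mm of the station. Head 42 mm across its 28 upright ribs (1.5 mm proud), 18 mm high; its top is 171 mm above the bench at the start and climbs 1.25 mm a turn. Below it the valve is 27 mm thick; the clamp under that reaches 124 mm. A red dot near the rim turns with it, first towards the station's -x
- bottle: Loose white plastic bottle with blue cap, 48 mm in diameter, 125 mm high; origin at the centre of its underside
- sample_rack: Loose copper sample rack, 44 x 36 x 40 mm; origin at the centre of its underside
- copper_cap: Loose copper end cap with black O-ring, 64 mm in diameter, 14 mm high; origin at the centre of its underside
- dish: Loose translucent whitish round dish, 68 mm in diameter, 20 mm high; origin at the centre of its underside
- shield_plate: Loose aluminium plate with four holes, 60 x 45 x 4 mm; origin at the centre of its underside
- tweezers: Loose steel tweezers, 125 mm long, 8 mm high, lying along their x; origin near their middle, on the bench
- spare_clamp: Loose aluminium pipe clamp ring with wing nut, 57 mm in diameter, 16 mm high; origin at the centre of its underside
- seal_ring: Loose black seal ring, 40 mm outside, 26 mm inside, 6 mm high, lying on the station's base plate; origin at the centre of its underside

How it is judged (in metres and radians):
On the way, in this order (a step that is already met when the one before it is completed fails the run):
1. the isolation valve is fully closed (value of joint isolation_valve above 1.45 rad), for 0.2 s.
2. the vent screw is loosened by two turns (give or take a quarter) (value of joint vent_screw above 10.9 rad), for 0.2 s.
At the end, for the whole second after the job is handed in: The isolation valve's lever is within 0.12 rad of its closed stop, the vent screw stands at rest 10.9 to 14.25 rad (1.73 to 2.27 turns) anticlockwise of shut, and each loose part is within 20 mm of where it stood (value of joint isolation_valve above 1.45 rad and value of joint vent_screw between 10.9 and 14.25 rad and velocity of joint vent_screw between -0.05 and 0.05 rad/s and distance of each of bottle, sample_rack, copper_cap, dish, shield_plate, tweezers, spare_clamp, seal_ring from where it was at the start of the episode below 0.02 m); the robot touches nothing.
It fails at once if the vent screw is loosened (by more than 0.5 rad) while the isolation valve is not closed (value of joint vent_screw above 0.5 rad and value of joint isolation_valve below 1.4 rad).
It fails at once if the vent screw is turned beyond 2.27 turns (value of joint vent_screw above 14.25 rad).
It fails at once if the vent screw or the lever is gripped or forced (more than 34 N) (contact force between the fingers and vent_screw above 34 N or contact force between the fingers and isolation_valve above 34 N).
It fails at once if a loose part is lifted, knocked over or moved more than 20 mm (distance of any of bottle, sample_rack, copper_cap, dish, shield_plate, tweezers, spare_clamp, seal_ring from where it was at the start of the episode above 0.02 m or angle between bottle's own z axis and vertical above 0.4 rad).
It also fails if it takes over 64 s, if anything falls off the work surface, if the arm or the gripper's body presses on something with over 40 N, if the wrist force passes 120 N, or if a joint passes its speed limit or range.

## Working session

There is one attempt and no reset: what is moved stays moved. The work goes in short steps, Python scripts to look and compute and a tool call to move; the robot and the scene stay as the last step left them, time stands still between calls to the robot, and variables do not carry over. Pictures are saved under pics/ and viewed, and the job is handed in when it is done.

Besides the shell and the picture viewer there is one more tool, called after "Emit:" as a command line: name --argument value ..., lists and objects as JSON in quotes. move_arm: Moves the arm, as the interface text tells. Its arguments: {"type":"object","properties":{"deltas":{"type":"array","items":{"type":"object","properties":{"hand":{"type":"number"},"dx":{"type":"number"},"dy":{"type":"number"},"dz":{"type":"number"},"roll":{"type":"number"}}}},"newtons":{"type":"number"}},"required":["deltas"]}

```bash
ls; mkdir -p pics; python3 - <<'E'
from cell import manip, vision
import cv2
s=manip.sense(); print(s)
for n in ("scene","top","wrist"):
    f=vision.grab_frame(n); cv2.imwrite(f"pics/{n}0.png",f["pixels"][:,:,::-1])
    print(n,{k:v for k,v in f.items() if k not in("pixels","z_map")}, (f["z_map"]>0).mean())
E
```

```text
pics
{'time_s': 0.0, 'joints': array([-1.44233443e+00,  3.78077684e-01,  7.96187226e-02,  1.27435934e+00,
        1.09270283e-06,  1.46051710e+00]), 'joint_vel': array([ 0.00071237, -0.00028404, -0.0016215 , -0.00178126, -0.00060867,
       -0.00150158]), 'tau': array([ 1.50858091e-04, -4.63603878e+01,  2.69875073e+01,  2.06992408e-02,
       -1.32006491e-05,  4.58245921e-06]), 'eef_pos': array([ 135.910821  , -558.04562922,  230.3497167 ]), 'tool_rot': array([ 9.92883284e-01,  1.19087208e-01, -8.64475395e-06, -1.01094872e-03]), 'contact_force': array([ 0.2224133 , -0.23998824,  0.01060563]), 'moment': array([ 0.00313571, -0.04131634,  0.0136181 ]), 'width': 0.995611464714372}
scene {'vertical_fov': 53.461676974842774, 'cx': 320.40272972884793, 'cy': 246.09433477015466, 'R': array([[ 0.31874229,  0.94779883,  0.0089849 ],
       [ 0.73794548, -0.24219783, -0.62990212],
       [-0.59484437,  0.20740681, -0.77662256]]), 't': array([-217.14683159, -366.19271744, 1320.74735623])} 0.9962109375
top {'vertical_fov': 51.074217469281876, 'cx': 318.5985415598066, 'cy': 240.34874162099183, 'R': array([[-0.00799905, -0.99992857,  0.00888048],
       [-0.98023144,  0.00608515, -0.19776068],
       [ 0.19769251, -0.01028683, -0.98021011]]), 't': array([ 27.25241956, 580.7587861 , 832.65186795])} 0.9958072916666667
wrist {'vertical_fov': 65.70646984690485, 'cx': 319.61893750363424, 'cy': 236.3238801911559, 'mount': array([[ 2.25692748e-04, -9.47574093e-01, -3.19536050e-01,
         8.36631097e+01],
       [ 9.99999947e-01,  2.89066045e-04, -1.50902406e-04,
        -3.93912457e-01],
       [ 2.35358233e-04, -3.19535999e-01,  9.47574108e-01,
        -1.42809034e+02],
       [ 0.00000000e+00,  0.00000000e+00,  0.00000000e+00,
         1.00000000e+00]])} 0.9960091145833333
```

View pics/scene0.png

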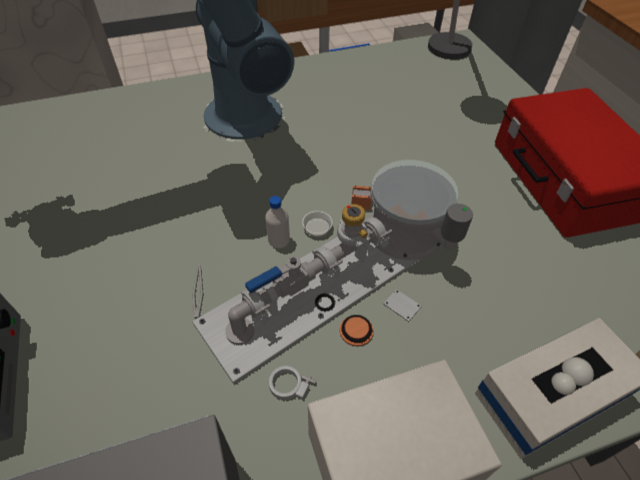

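View pics/top0.png

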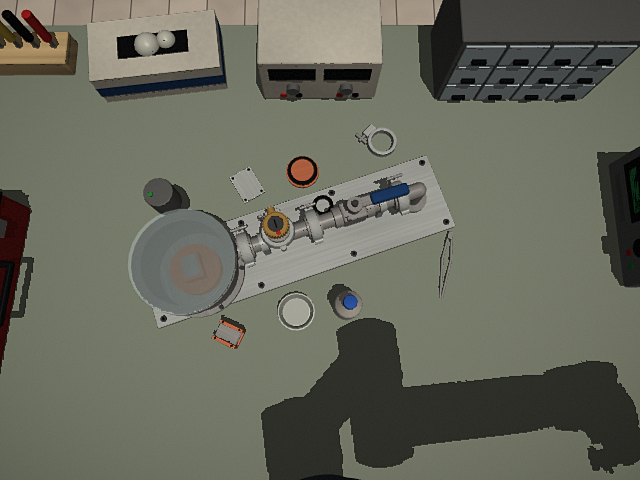

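```bash
cat > h.py <<'E'
import numpy as np, cv2
from cell import manip, vision
def cloud(f):
    H=480;fo=H/2/np.tan(np.radians(f["vertical_fov"]/2))
    v,u=np.mgrid[0:480,0:640]; z=f["z_map"].astype(float)
    P=np.stack([(u-f["cx"])/fo*z,(v-f["cy"])/fo*z,z],-1)
    return (P-f["t"])@f["R"]
def proj(f,X):
    fo=240/np.tan(np.radians(f["vertical_fov"]/2)); c=np.asarray(X,float)@f["R"].T+f["t"]
    return c[...,:2]/c[...,2:]*fo+[f["cx"],f["cy"]]
def crop(f,u,v,w,h,k,name):
    im=f["pixels"][v:v+h,u:u+w,::-1]; cv2.imwrite("pics/"+name,cv2.resize(im,None,fx=k,fy=k,interpolation=cv2.INTER_CUBIC))
def ray(f,uv,zh):
    fo=240/np.tan(np.radians(f["vertical_fov"]/2)); d=f["R"].T@np.array([(uv[0]-f["cx"])/fo,(uv[1]-f["cy"])/fo,1]); o=-f["R"].T@f["t"]
    return o+d*(zh-o[2])/d[2]
E
python3 - <<'E'
from h import *
for n in("top","scene"):
    f=vision.grab_frame(n);C=cloud(f);hsv=cv2.cvtColor(f["pixels"],cv2.COLOR_RGB2HSV)
    if n=="top": crop(f,220,130,260,200,3,"topz.png")
    else: crop(f,180,170,260,200,3,"scenez.png")
    inr=(C[...,0]>300)&(C[...,0]<800)&(abs(C[...,1])<350)
    blue=(hsv[...,0]>100)&(hsv[...,0]<125)&(hsv[...,1]>130)&inr
    nl,lab,st,ce=cv2.connectedComponentsWithStats(blue.astype(np.uint8))
    for i in range(1,nl):
        if st[i,4]>30:
            m=lab==i; P=C[m]; zt=np.percentile(P[:,2],90); T=P[abs(P[:,2]-zt)<4]
            print(n,"blue",st[i],ce[i].round(1),"ztop",zt.round(1),T.mean(0).round(1),len(T))
            r=cv2.minAreaRect(T[:,:2].astype(np.float32)); print(r)
    br=(hsv[...,0]>12)&(hsv[...,0]<28)&(hsv[...,1]>110)&inr
    P=C[br&(C[...,2]>150)]; print(n,"brass",len(P),np.percentile(P[:,2],[5,50,90]) if len(P) else '')
    T=P[P[:,2]>164]
    if len(T)>5: print(T.mean(0),cv2.minEnclosingCircle(T[:,:2].astype(np.float32)))
E
```

```text
top blue [370 183  39  21 440] [389.3 193.1] ztop 133.6 [645.9 -93.5 132. ] 380
((645.8555908203125, -93.72559356689453), (18.729904174804688, 63.64054489135742), 18.357501983642578)
top blue [343 295  14  14 160] [349.8 301.5] ztop 126.4 [467.5 -25.4 125. ] 149
((467.4957275390625, -24.906734466552734), (20.941213607788086, 20.97064971923828), 89.39801025390625)
top brass 346 [163.76829666 170.20976188 172.26601174]
[580.54085813  90.53303077 186.44471124] ((504.8187255859375, 65.40664672851562), 105.2788314819336)
scene blue [270 196  11  13 120] [274.9 201.7] ztop 124.7 [471.7 -25.4 123.6] 81
((471.483642578125, -25.5009765625), (21.621231079101562, 22.352310180664062), 31.787851333618164)
scene blue [246 267  35  25 373] [263.  278.9] ztop 132.3 [651.3 -94.9 130.9] 320
((650.3643798828125, -94.088623046875), (19.548608779907227, 63.70063018798828), 17.321557998657227)
scene brass 278 [157.29030582 168.5537664  170.70930875]
[593.57479221  90.35700559 168.89023771] ((590.10498046875, 94.12698364257812), 23.220396041870117)
```

View pics/topz.png

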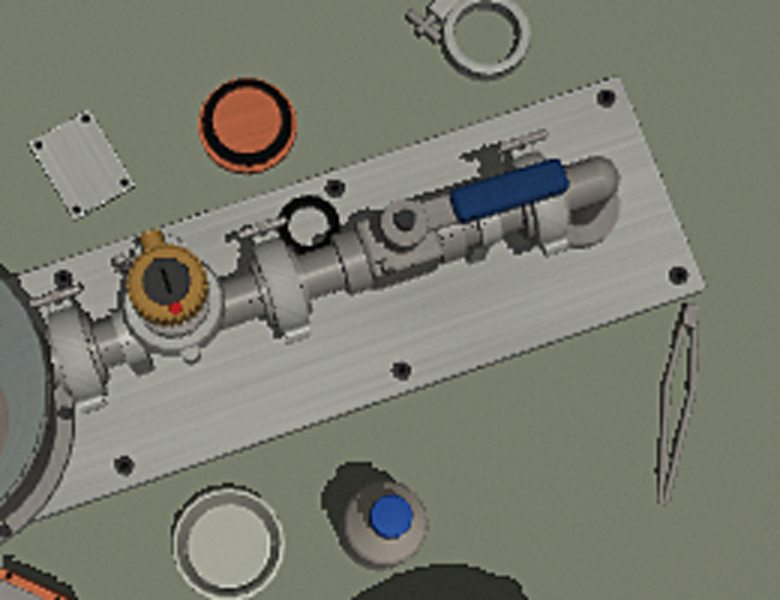

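View pics/scenez.png

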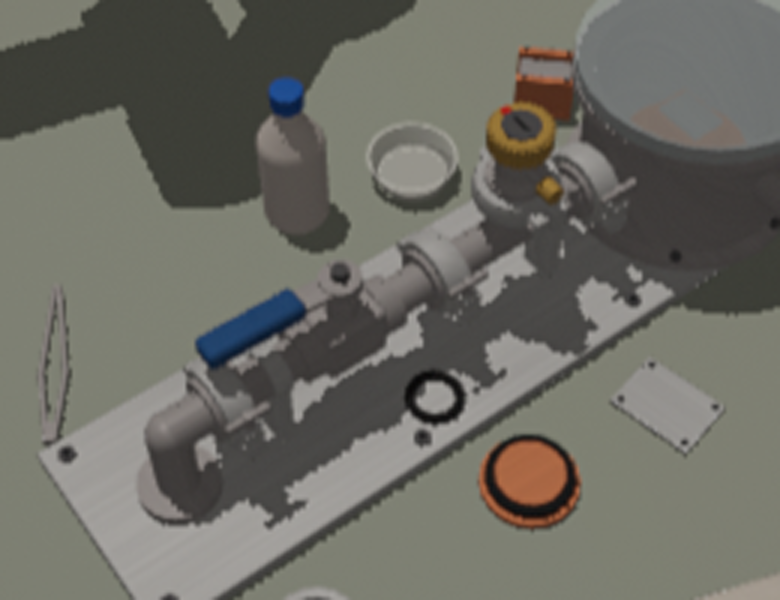

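```bash
python3 - <<'E'
from h import *
f=vision.grab_frame("top");g=vision.grab_frame("scene")
T=lambda a,b:(220+(a-1)/3,130+(b-1)/3)
S=lambda a,b:(180+(a-1)/3,170+(b-1)/3)
H=[ray(f,T(*p),13)[:2] for p in[(606,98),(678,275),(335,188),(402,370),(63,278),(124,465)]]
H=np.array(H);print(H.round(1))
for a,b in((0,2),(2,4),(0,4),(1,3),(3,5),(1,5)):
    d=H[b]-H[a]; print("theta",np.arctan2(-d[0],d[1]).round(4),np.linalg.norm(d))
mid=(H[0::2]+H[1::2])/2;print(mid)
print("vent top",ray(f,T(167,283),171),"scene",ray(g,S(522,121),171))
print("nut top",ray(f,T(404,218),135),"scene",ray(g,S(341,270),135))
print("dot",ray(f,T(175,309),171),ray(g,S(506,110),171))
for n,fr in(("top",f),("scene",g)):
    C=cloud(fr);hsv=cv2.cvtColor(fr["pixels"],cv2.COLOR_RGB2HSV)
    near=(np.hypot(C[...,0]-585,C[...,1]-92)<30)&(C[...,2]>167)&(C[...,2]<176)
    P=C[near];print(n,cv2.minEnclosingCircle(P[:,:2].astype(np.float32)),np.median(P,0))
    near=(np.hypot(C[...,0]-C[...,0]*0-635,C[...,1]+32)<22)&(C[...,2]>128)&(C[...,2]<142)
    P=C[near];print("nut",len(P),P.mean(0) if len(P) else'')
E
```

```text
[[ 742.2 -177.3]
 [ 625.  -216.9]
 [ 683.    -2.3]
 [ 565.6  -42.2]
 [ 625.4  168.5]
 [ 507.9  128.7]]
theta 0.3264 184.7385259298413
theta 0.3253 180.24516100701166
theta 0.3259 364.98362874393575
theta 0.3278 184.4551005111247
theta 0.3256 180.40030836485553
theta 0.3267 364.8551842687417
[[ 683.60570033 -197.07853291]
 [ 624.29474377  -22.26955866]
 [ 566.64293859  148.58873725]]
vent top [584.42386679  91.25136601 171.        ] scene [584.85769882  94.10296129 171.        ]
nut top [628.70750707 -35.26724221 135.        ] scene [632.21765065 -34.68779091 135.        ]
dot [570.63350525  87.00583214 171.        ] [573.31516806  88.18362976 171.        ]
top ((584.9091186523438, 91.69973754882812), 20.985841751098633) [584.39478345  91.72476198 171.06891928]
nut 114 [627.9311673  -36.86182508 130.92917063]
scene ((588.72705078125, 92.14533233642578), 21.038776397705078) [590.86807139  91.07495194 169.96779368]
nut 63 [632.16655681 -35.74267789 131.17812519]
```

```bash
python3 - <<'E'
from h import *
f=vision.grab_frame("top");C=cloud(f)
for y0 in range(-400,300,50):
    m=(C[...,1]>y0)&(C[...,1]<y0+50)&(C[...,0]>700)&(C[...,2]>40)
    if m.sum()>5: print(y0,C[m][:,0].min().round(),C[m][:,2].max().round())
w=vision.grab_frame("wrist");cv2.imwrite("pics/w1.png",w["pixels"][:,:,::-1])
# world to tool helpers
s=manip.sense();from scipy.spatial.transform import Rotation as R
r=R.from_quat(s["tool_rot"]);print(r.as_matrix().round(4))
th=0.326
print("target in tool cm",(r.inv().apply(np.array([688,-84,231.])-s["eef_pos"])/10).round(2))
E
```

```text
-400 867.0 204.0
-350 867.0 206.0
-300 867.0 204.0
-250 867.0 205.0
-100 875.0 141.0
-50 865.0 141.0
0 875.0 141.0
50 864.0 141.0
100 875.0 141.0
200 897.0 90.0
250 891.0 103.0
[[ 9.716e-01  2.365e-01 -0.000e+00]
 [ 2.365e-01 -9.716e-01  1.000e-04]
 [ 0.000e+00 -1.000e-04 -1.000e+00]]
target in tool cm [ 6.486e+01 -3.306e+01  3.000e-02]
```

View pics/w1.png

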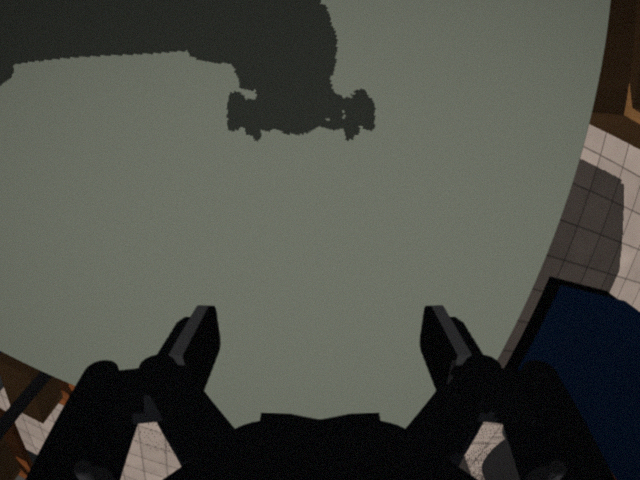

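Emit:
move_arm --deltas '[{"hand": 1, "dx": 32.4, "dy": -16.5, "dz": 0, "roll": -0.087}, {"hand": 1, "dx": 32.4, "dy": -16.5, "dz": 0, "roll": -0.087}, {"hand": 1, "dx": 32.4, "dy": -16.5, "dz": 0, "roll": -0.087}, {"hand": 1, "dx": 32.4, "dy": -16.5, "dz": 0, "roll": -0.087}, {"hand": 1, "dx": 32.4, "dy": -16.5, "dz": 0, "roll": -0.087}, {"hand": 1, "dx": 32.4, "dy": -16.5, "dz": 0, "roll": -0.087}, {"hand": 1, "dx": 32.4, "dy": -16.5, "dz": 0, "roll": -0.087}, {"hand": 1, "dx": 32.4, "dy": -16.5, "dz": 0, "roll": -0.087}]' --newtons 20

```text
time_s: 1.25
eef_pos: [414.7, -318.6, 231.5]
tool_rot: [0.986, 0.165, 0.001, -0.0]
contact_force: [-1.1, -1.3, -0.6]
width: -0.002
```

```bash
cat >> h.py <<'E'
from scipy.spatial.transform import Rotation as Rr
TH=0.326; O=np.array([608.3,25.9]); X=np.array([np.cos(TH),np.sin(TH)]); Y=np.array([-np.sin(TH),np.cos(TH)])
def W(sx,sy): return O+sx*X+sy*Y
def Sx(p): d=np.asarray(p)[:2]-O; return np.array([d@X,d@Y])
def st():
    s=manip.sense(); m=Rr.from_quat(s["tool_rot"]).as_matrix()
    print("t",round(s["time_s"],2),"pos",s["eef_pos"].round(1),"station",Sx(s["eef_pos"]).round(1),"toolx ang",np.arctan2(m[1,0],m[0,0]).round(4),"F",s["contact_force"].round(1),"w",round(s["width"],3),"j",s["joints"].round(2), "tilt",m[:2,2].round(3)); return s,m
def to(sx,sy,z):
    s,m=st(); print("cm",(m.T@(np.r_[W(sx,sy),z]-s["eef_pos"])/10).round(2))
E
python3 -c "
from h import *
to(42,-130,231)"
```

```text
t 1.25 pos [ 414.7 -318.6  231.5] station [-293.8 -264.3] toolx ang 0.3312 F [-1.1 -1.3 -0.6] w -0.002 j [-0.78  0.27 -0.07  1.23  0.    2.03] tilt [0.001 0.001]
cm [ 33.65 -13.26   0.1 ]
```

Emit:
move_arm --deltas '[{"hand": 1, "dx": 33.6, "dy": -13.3, "dz": 0, "roll": -1.571}, {"hand": 1, "dx": 33.6, "dy": -13.3, "dz": 0, "roll": -1.571}, {"hand": 1, "dx": 33.6, "dy": -13.3, "dz": 0, "roll": -1.571}, {"hand": 1, "dx": 33.6, "dy": -13.3, "dz": 0, "roll": -1.571}, {"hand": 1, "dx": 33.6, "dy": -13.3, "dz": 0, "roll": -1.571}, {"hand": 1, "dx": 33.6, "dy": -13.3, "dz": 0, "roll": -1.571}, {"hand": 1, "dx": 33.6, "dy": -13.3, "dz": 0, "roll": -1.571}, {"hand": 1, "dx": 33.6, "dy": -13.3, "dz": 0, "roll": -1.571}]'

```text
time_s: 2.05
eef_pos: [690.2, -84.7, 229.6]
tool_rot: [0.719, 0.695, 0.0, -0.0]
contact_force: [0.6, -0.3, 0.2]
width: 0.004
```

```bash
python3 -c "
from h import *
to(42,-130,231)"
```

```text
t 2.05 pos [690.2 -84.7 229.6] station [  42.2 -131. ] toolx ang 1.5362 F [ 0.6 -0.3  0.2] w 0.004 j [-0.21  0.65  0.53  1.44  0.    1.39] tilt [-0.     0.001]
cm [ 0.09 -0.06 -0.14]
```

Emit:
move_arm --deltas '[{"hand": 1, "dx": 0, "dy": 0, "dz": 3, "roll": -0.361}, {"hand": 1, "dx": 0, "dy": 0, "dz": 6, "roll": -0.361}, {"hand": 1, "dx": 0, "dy": 0, "dz": 7, "roll": -0.361}, {"hand": 1, "dx": 0, "dy": 0, "dz": 7, "roll": -0.361}]'

```text
time_s: 2.45
eef_pos: [685.7, -88.5, 158.4]
tool_rot: [0.587, 0.809, -0.001, -0.002]
contact_force: [0.6, 0.4, -0.2]
width: -0.001
```

```bash
python3 -c "
from h import *
to(42,-130,118)
w=vision.grab_frame('wrist');cv2.imwrite('pics/w2.png',w['pixels'][:,:,::-1])
w=vision.grab_frame('top');crop(w,220,130,260,200,3,'t2.png')
"
```

```text
t 2.45 pos [685.7 -88.5 158.4] station [  36.7 -133.2] toolx ang 1.886 F [ 0.6  0.4 -0.2] w -0.001 j [-0.22  0.66  0.35  1.27 -0.    1.04] tilt [-0.005  0.001]
cm [0.32 0.54 4.04]
```

View pics/w2.png

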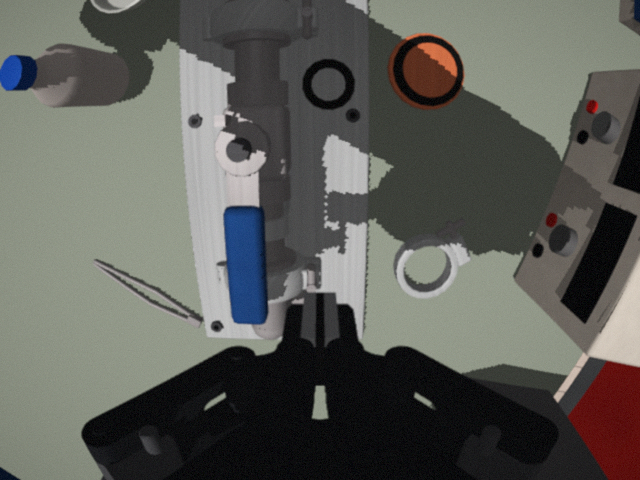

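View pics/t2.png

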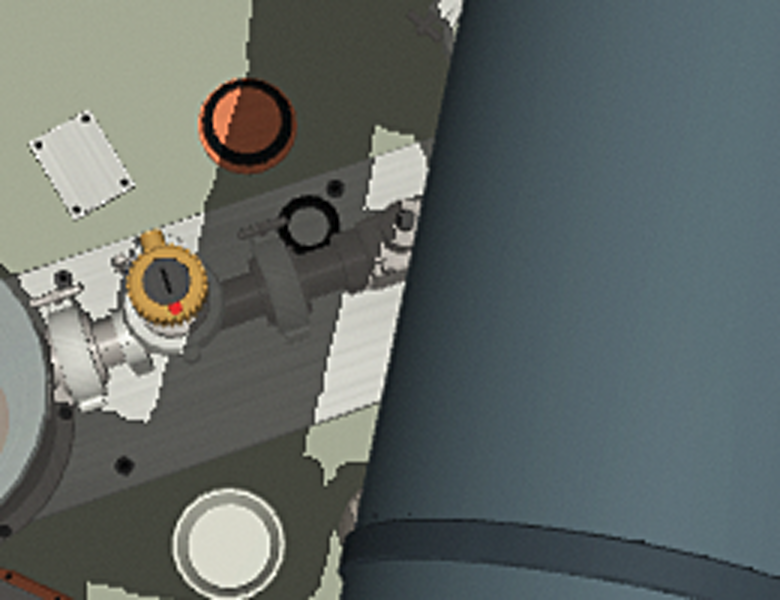

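Emit:
move_arm --deltas '[{"hand": 1, "dx": 0.1, "dy": 0.2, "dz": 2, "roll": 0}, {"hand": 1, "dx": 0.1, "dy": 0.2, "dz": 4, "roll": 0}, {"hand": 1, "dx": 0.1, "dy": 0.2, "dz": 4, "roll": 0}, {"hand": 1, "dx": 0.1, "dy": 0.2, "dz": 4, "roll": 0}]'

```text
time_s: 2.95
eef_pos: [689.5, -87.0, 122.5]
tool_rot: [0.587, 0.809, 0.0, 0.0]
contact_force: [-0.1, -0.2, -0.2]
width: -0.001
```

```bash
python3 -c "
from h import *
to(25,-133,118)
w=vision.grab_frame('wrist');cv2.imwrite('pics/w3.png',w['pixels'][:,:,::-1])
st()
"
```

```text
t 2.95 pos [689.5 -87.  122.5] station [  40.7 -133. ] toolx ang 1.8859 F [-0.1 -0.2 -0.2] w -0.001 j [-0.22  0.67  0.28  1.18 -0.    1.04] tilt [ 0.001 -0.   ]
cm [-0.02 -1.57  0.45]
t 3.0 pos [690.  -87.1 123.1] station [  41.2 -133.2] toolx ang 1.8861 F [-0.2  0.4  0.1] w 0.002 j [-0.22  0.67  0.28  1.18 -0.    1.04] tilt [ 0.002 -0.001]
```

View pics/w3.png

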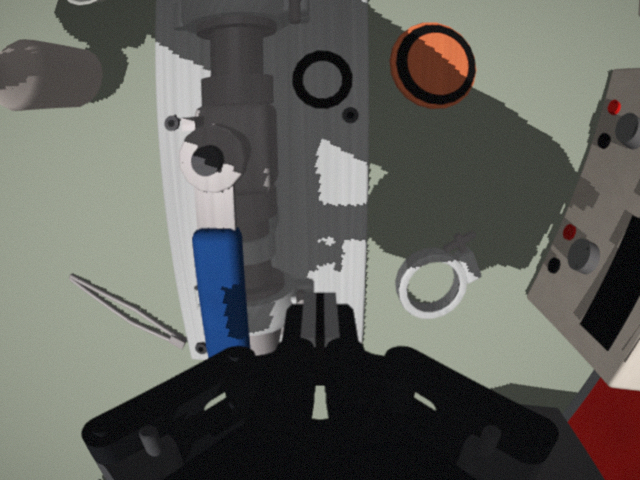

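Emit:
move_arm --deltas '[{"hand": 1, "dx": 0, "dy": -0.5, "dz": 0.4, "roll": 0}, {"hand": 1, "dx": 0, "dy": -1.0, "dz": 0.4, "roll": 0}, {"hand": 1, "dx": 0, "dy": -1.4, "dz": 0.4, "roll": 0}, {"hand": 1, "dx": 0, "dy": -1.8, "dz": 0.4, "roll": 0}, {"hand": 1, "dx": -0.2, "dy": -2.2, "dz": 0.4, "roll": 0}, {"hand": 1, "dx": -0.4, "dy": -2.7, "dz": 0.4, "roll": 0}, {"hand": 1, "dx": -0.4, "dy": -2.8, "dz": 0.4, "roll": 0}]'

```text
time_s: 3.7
eef_pos: [663.8, -99.4, 117.6]
tool_rot: [0.587, 0.809, 0.0, 0.0]
contact_force: [2.0, 1.8, -0.3]
width: 0.004
```

```bash
python3 -c "
from h import *
to(-1,-138,118)
w=vision.grab_frame('wrist');cv2.imwrite('pics/w4.png',w['pixels'][:,:,::-1])
st()
"
```

```text
t 3.7 pos [663.8 -99.4 117.6] station [  12.4 -136.5] toolx ang 1.8865 F [ 2.   1.8 -0.3] w 0.004 j [-0.24  0.62  0.18  1.13  0.    1.01] tilt [0.001 0.   ]
cm [-0.17 -1.34 -0.04]
t 3.75 pos [663.8 -99.4 117.6] station [  12.4 -136.5] toolx ang 1.8865 F [1.8 1.3 0.6] w 0.001 j [-0.24  0.62  0.18  1.13  0.    1.01] tilt [ 0.001 -0.   ]
```

View pics/w4.png

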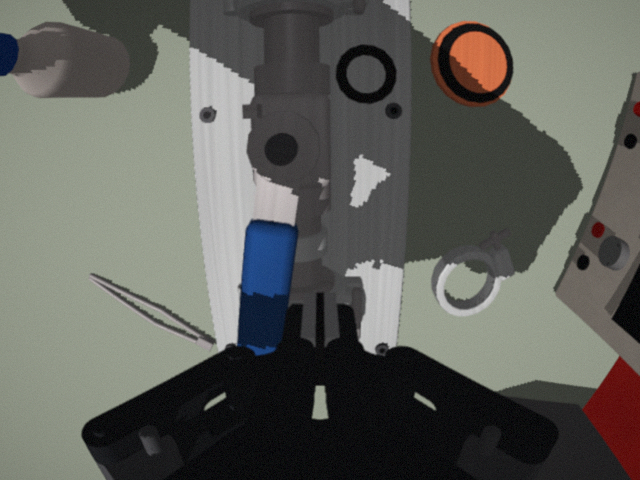

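Emit:
move_arm --deltas '[{"hand": 1, "dx": -0.1, "dy": -0.7, "dz": 0, "roll": 0}, {"hand": 1, "dx": -0.2, "dy": -1.4, "dz": 0, "roll": 0}, {"hand": 1, "dx": -0.1, "dy": -2.2, "dz": 0, "roll": 0}, {"hand": 1, "dx": 0, "dy": -3.0, "dz": 0, "roll": 0}, {"hand": 1, "dx": 0.4, "dy": -4.0, "dz": 0, "roll": 0}, {"hand": 1, "dx": 0.9, "dy": -4.9, "dz": 0, "roll": 0}, {"hand": 1, "dx": 1.6, "dy": -5.8, "dz": 0, "roll": 0}, {"hand": 1, "dx": 2.3, "dy": -6.6, "dz": 0, "roll": 0}]'

```text
time_s: 4.55
eef_pos: [593.2, -98.7, 117.5]
tool_rot: [0.587, 0.809, -0.001, 0.001]
contact_force: [3.2, -0.6, 0.1]
width: 0.007
```

```bash
python3 -c "
from h import *
to(-68,-86,118)
w=vision.grab_frame('wrist');cv2.imwrite('pics/w5.png',w['pixels'][:,:,::-1])
st()
"
```

```text
t 4.55 pos [593.2 -98.7 117.5] station [ -54.2 -113.2] toolx ang 1.886 F [ 3.2 -0.6  0.1] w 0.007 j [-0.27  0.48 -0.06  1.03 -0.    0.99] tilt [ 0.001 -0.002]
cm [ 2.7  -1.41 -0.05]
t 4.6 pos [591.5 -97.9 117.5] station [ -55.6 -111.9] toolx ang 1.8864 F [0.7 0.4 0.7] w 0.0 j [-0.27  0.48 -0.06  1.03 -0.    0.99] tilt [-0.002 -0.001]
```

View pics/w5.png

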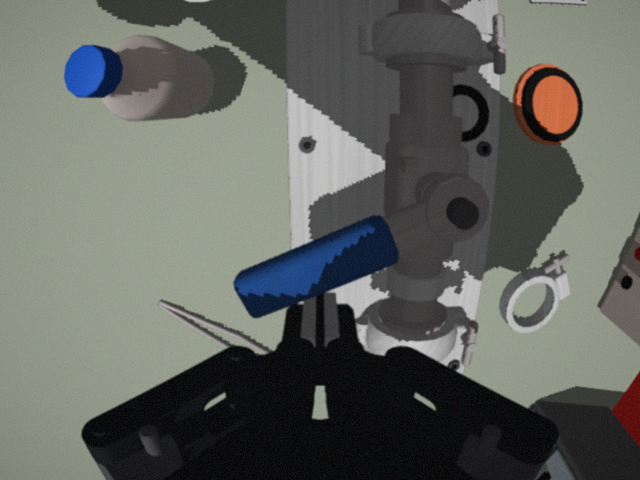

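Emit:
move_arm --deltas '[{"hand": 1, "dx": 0.6, "dy": -0.3, "dz": 0, "roll": 0}, {"hand": 1, "dx": 1.2, "dy": -0.6, "dz": 0, "roll": 0}, {"hand": 1, "dx": 1.6, "dy": -0.8, "dz": 0, "roll": 0}, {"hand": 1, "dx": 1.9, "dy": -0.8, "dz": 0, "roll": 0}, {"hand": 1, "dx": 2.1, "dy": -0.8, "dz": 0, "roll": 0}]'

```text
time_s: 5.1
eef_pos: [579.3, -80.2, 117.1]
tool_rot: [0.587, 0.81, -0.0, -0.0]
contact_force: [-1.4, -2.8, 0.2]
width: 0.003
```

```bash
cat > lev.py <<'E'
from h import *
def wpix(w,s,X):  # world -> wrist pixel
    m=Rr.from_quat(s["tool_rot"]).as_matrix(); M=w["mount"]
    p=(np.asarray(X)-s["eef_pos"])@m; c=(p-M[:3,3])@M[:3,:3]
    f=240/np.tan(np.radians(w["vertical_fov"]/2)); r=np.hypot(c[0],c[1]); a=np.arctan2(r,c[2])
    return np.array([w["cx"],w["cy"]])+f*a*c[:2]/r
def wray(w,s,uv,z):
    m=Rr.from_quat(s["tool_rot"]).as_matrix(); M=w["mount"]; f=240/np.tan(np.radians(w["vertical_fov"]/2))
    uv=np.atleast_2d(np.asarray(uv,float))-[w["cx"],w["cy"]]; r=np.maximum(np.linalg.norm(uv,axis=1),1e-9); a=r/f
    d=np.c_[uv/r[:,None]*np.sin(a)[:,None],np.cos(a)]@M[:3,:3].T@m.T
    o=m@M[:3,3]+s["eef_pos"]
    return o+d*((z-o[2])/d[:,2])[:,None]
def lever(name=None):
    s=manip.sense();w=vision.grab_frame("wrist")
    if name: cv2.imwrite("pics/"+name,w["pixels"][:,:,::-1])
    hsv=cv2.cvtColor(w["pixels"],cv2.COLOR_RGB2HSV)
    b=((hsv[...,0]>100)&(hsv[...,0]<128)&(hsv[...,1]>120)).astype(np.uint8)
    n,l,stt,ce=cv2.connectedComponentsWithStats(b)
    best=None
    for i in range(1,n):
        if stt[i,4]<300: continue
        v,u=np.where(l==i); P=wray(w,s,np.c_[u,v],130)[:,:2]
        r=cv2.minAreaRect(P.astype(np.float32)); 
        c=P.mean(0); vd=c-W(0,-65); d=np.linalg.norm(vd)
        vec=np.linalg.eigh(np.cov(P.T))[1][:,1]
        q=[ (-1.5708+TH-np.arctan2(x[1],x[0]))for x in (vd,vec if vec@vd>0 else -vec)]
        print("blue",stt[i],"c",c.round(1),"dist",d.round(1),"q centre/axis",np.round([(x+np.pi)%(2*np.pi)-np.pi for x in q],3),r[1])
E
python3 -c "
from lev import *
st();lever('w6.png')
"
```

```text
t 5.1 pos [579.3 -80.2 117.1] station [-61.5 -91.2] toolx ang 1.8869 F [-1.4 -2.8  0.2] w 0.003 j [-0.25  0.45 -0.11  1.01 -0.    1.01] tilt [-0.001 -0.   ]
blue [  79   93   60   54 2567] c [476.2 -23. ] dist 153.4 q centre/axis [1.979 1.63 ] (28.028583526611328, 21.039155960083008)
blue [ 237  243  167   60 8148] c [573.7 -57. ] dist 59.4 q centre/axis [1.529 1.495] (64.48869323730469, 22.86084747314453)
```

View pics/w6.png

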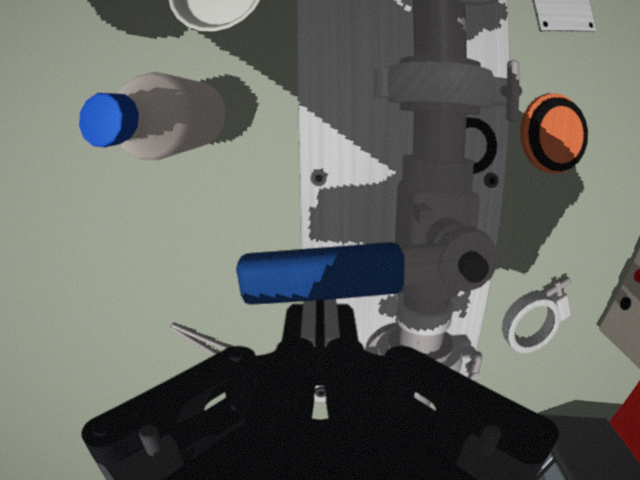

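Emit:
move_arm --deltas '[{"hand": 1, "dx": 0.2, "dy": 0, "dz": 0, "roll": 0}, {"hand": 1, "dx": 0.3, "dy": 0, "dz": 0, "roll": 0}, {"hand": 1, "dx": 0.4, "dy": 0, "dz": 0, "roll": 0}]'

```text
time_s: 5.45
eef_pos: [578.3, -76.5, 117.1]
tool_rot: [0.587, 0.81, -0.0, -0.0]
contact_force: [-1.4, -3.1, -0.4]
width: 0.002
```

```bash
python3 -c "
from lev import *
st();lever('w7.png')
"
```

```text
t 5.45 pos [578.3 -76.5 117.1] station [-61.2 -87.4] toolx ang 1.8868 F [-1.4 -3.1 -0.4] w 0.002 j [-0.24  0.45 -0.11  1.01 -0.    1.01] tilt [-0.001 -0.   ]
blue [  79  102   59   54 2548] c [476.1 -22.7] dist 153.6 q centre/axis [1.981 1.584] (27.963462829589844, 21.02027702331543)
blue [ 236  247  167   55 8144] c [572.3 -53.9] dist 59.7 q centre/axis [1.587 1.552] (64.46773529052734, 22.137065887451172)
```

Emit:
move_arm --deltas '[{"hand": 1, "dx": 0.1, "dy": 0, "dz": 0, "roll": 0}, {"hand": 1, "dx": 0.2, "dy": 0, "dz": 0, "roll": 0}]'

```text
time_s: 5.7
eef_pos: [578.0, -75.5, 117.2]
tool_rot: [0.587, 0.809, -0.001, 0.001]
contact_force: [-0.1, -7.3, -1.0]
width: 0.001
```

```bash
python3 -c "
from lev import *
st();lever('w8.png')
"
```

```text
t 5.7 pos [578.  -75.5 117.2] station [-61.2 -86.3] toolx ang 1.8864 F [-0.1 -7.3 -1. ] w 0.001 j [-0.24  0.45 -0.11  1.01 -0.    1.02] tilt [-0.    -0.002]
blue [  79  105   59   54 2555] c [476.1 -22.6] dist 153.5 q centre/axis [1.982 1.569] (27.963356018066406, 21.01573371887207)
blue [ 236  249  167   53 8133] c [572.  -52.9] dist 59.7 q centre/axis [1.604 1.572] (64.6263198852539, 21.888948440551758)
```

Emit:
move_arm --deltas '[{"hand": 1, "dx": -1, "dy": 0, "dz": 0, "roll": 0}, {"hand": 1, "dx": -2, "dy": 0, "dz": 0, "roll": 0}, {"hand": 1, "dx": -2, "dy": 0, "dz": -4, "roll": 0}, {"hand": 1, "dx": -2, "dy": 0, "dz": -7.3, "roll": 0}, {"hand": 1, "dx": 3, "dy": 2, "dz": -7.3, "roll": 0}, {"hand": 1, "dx": 7, "dy": 4.1, "dz": -7.3, "roll": 0}, {"hand": 1, "dx": 10.6, "dy": 4.1, "dz": -7.3, "roll": 0}, {"hand": 1, "dx": 10.6, "dy": 4.1, "dz": -7.3, "roll": 0}]'

```text
time_s: 6.55
eef_pos: [583.2, 43.0, 190.4]
tool_rot: [0.585, 0.811, 0.001, -0.001]
contact_force: [0.3, 0.8, 0.7]
width: -0.0
```

```bash
python3 -c "
from lev import *
to(-20,28,157);lever('w9.png')
s=manip.sense();w=vision.grab_frame('wrist')
print(wpix(w,s,np.r_[W(0,70),171]))
"
```

```text
t 6.55 pos [583.2  43.  190.4] station [-18.3  24.3] toolx ang 1.8922 F [0.3 0.8 0.7] w -0.0 j [-0.04  0.41  0.03  1.19  0.    1.21] tilt [-0.001  0.003]
cm [ 0.36 -0.17  3.34]
blue [118 270  34  36 911] c [474.1 -16.6] dist 156.2 q centre/axis [2.019 0.866] (30.67401123046875, 20.76680564880371)
[357.07899714 193.54133011]
```

View pics/w9.png

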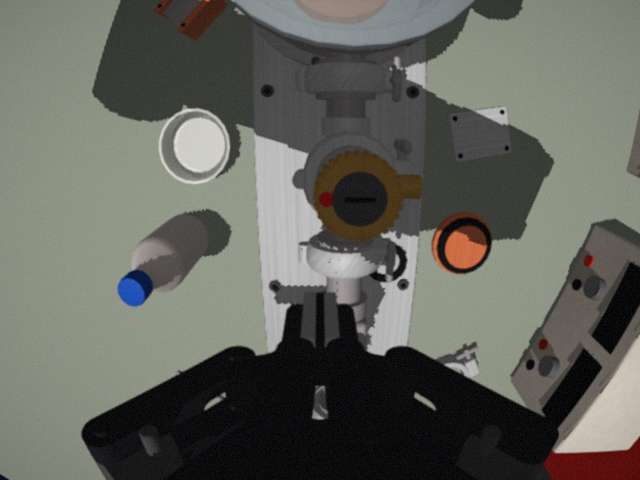

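```bash
cat > dot.py <<'E'
from lev import *
def dot(name=None,z=171,gold=True):
    s=manip.sense();w=vision.grab_frame("wrist")
    if name: cv2.imwrite("pics/"+name,w["pixels"][:,:,::-1])
    hsv=cv2.cvtColor(w["pixels"],cv2.COLOR_RGB2HSV); h,sa,v=[hsv[...,i].astype(int) for i in range(3)]
    vv,uu=np.mgrid[0:480,0:640]; pc=wpix(w,s,np.r_[W(0,70),z])
    near=np.hypot(uu-pc[0],vv-pc[1])<60
    red=((h<6)|(h>174))&(sa>170)&(v>60)&near
    br=(h>12)&(h<30)&(sa>110)&near
    n,l,stt,ce=cv2.connectedComponentsWithStats(br.astype(np.uint8)); 
    # dark disc: hole in brass -> filled brass contour; centre from dark blob
    dark=(v<70)&(sa<90)&near&(np.hypot(uu-pc[0],vv-pc[1])<40)&(vv<290)
    n,l,sd,cd=cv2.connectedComponentsWithStats(dark.astype(np.uint8)); i=1+np.argmax(sd[1:,4]) if n>1 else 0
    c=wray(w,s,cd[i],z)[0]; print("pred px",pc.round(1),"dark disc px",cd[i].round(1),sd[i],"world",c.round(1),"station",Sx(c).round(1))
    P=wray(w,s,np.c_[uu[br],vv[br]],z)[:,:2]
    print("red n",red.sum())
    if red.sum()>5:
        p=np.array([uu[red].mean(),vv[red].mean()]); d=wray(w,s,p,z)[0]
        for nm,cc in(("pred",W(0,70)),("disc",c[:2])):
            r=d[:2]-cc; sxy=np.array([r@X,r@Y]); a=np.arctan2(sxy[1],sxy[0])
            print(nm,"dot r",np.linalg.norm(r).round(1),"turn mod 2pi",round((a-np.pi)%(2*np.pi),3),"dot px",p.round(0))
E
python3 -c "
from dot import *
st();dot()"
```

```text
t 6.65 pos [584.2  39.3 190.3] station [-18.6  20.5] toolx ang 1.8882 F [ 0.3 -1.1  0.2] w -0.001 j [-0.04  0.41  0.03  1.18  0.    1.21] tilt [0. 0.]
pred px [357.2 190.2] dark disc px [359.9 190.4] [ 333  163   55   55 2269] world [587.   92.5 171. ] station [ 1.2 69.9]
red n 156
pred dot r 14.1 turn mod 2pi 0.014 dot px [326. 191.]
disc dot r 15.3 turn mod 2pi 0.007 dot px [326. 191.]
```

Emit:
move_arm --deltas '[{"hand": 1, "dx": 0, "dy": 0, "dz": 1.7, "roll": 0}, {"hand": 1, "dx": 0, "dy": 0, "dz": 3.3, "roll": 0}, {"hand": 1, "dx": 0, "dy": 0, "dz": 3.3, "roll": 0}, {"hand": 1, "dx": 0, "dy": 0, "dz": 3.3, "roll": 0}]'

```text
time_s: 7.1
eef_pos: [584.0, 37.7, 157.2]
tool_rot: [0.588, 0.809, -0.0, -0.0]
contact_force: [0.0, 0.0, 0.4]
width: 0.003
```

```bash
python3 -c "
from dot import *
st();dot('w10.png');to(-18.5,42.5,157)"
```

```text
t 7.1 pos [584.   37.7 157.2] station [-19.3  19. ] toolx ang 1.885 F [0.  0.  0.4] w 0.003 j [-0.04  0.43 -0.04  1.11 -0.    1.21] tilt [-0.001  0.   ]
pred px [368.  204.4] dark disc px [371.  204.4] [ 338  171   68   68 3489] world [586.9  92.6 171. ] station [ 1.1 70. ]
red n 245
pred dot r 14.1 turn mod 2pi 0.014 dot px [329. 205.]
disc dot r 15.2 turn mod 2pi 0.015 dot px [329. 205.]
t 7.15 pos [584.5  37.9 157.9] station [-18.8  19. ] toolx ang 1.8853 F [-0.3 -0.1  0.8] w 0.004 j [-0.04  0.43 -0.04  1.11  0.    1.21] tilt [ 0.001 -0.   ]
cm [ 2.35 -0.    0.09]
```

View pics/w10.png

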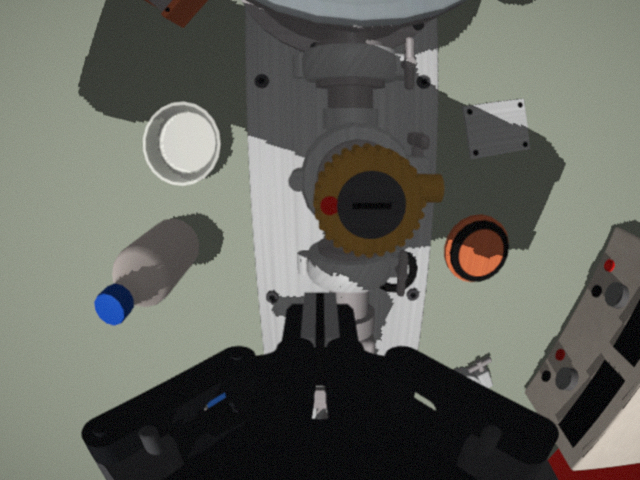

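Emit:
move_arm --deltas '[{"hand": 1, "dx": 1.2, "dy": 0, "dz": 0, "roll": 0}, {"hand": 1, "dx": 2.0, "dy": 0, "dz": 0, "roll": 0}, {"hand": 1, "dx": 2.3, "dy": 0.2, "dz": 0, "roll": 0}, {"hand": 1, "dx": 2.2, "dy": 0.6, "dz": 0, "roll": 0}, {"hand": 1, "dx": 2.1, "dy": 1.0, "dz": 0, "roll": 0}, {"hand": 1, "dx": 2.1, "dy": 1.5, "dz": 0, "roll": 0}]'

```text
time_s: 7.75
eef_pos: [591.3, 60.6, 157.8]
tool_rot: [0.588, 0.809, -0.003, 0.002]
contact_force: [0.6, -10.7, 1.7]
width: 0.002
```

```bash
python3 -c "
from dot import *
st();dot('w11.png')"
```

```text
t 7.75 pos [591.3  60.6 157.8] station [-4.9 38.3] toolx ang 1.8857 F [  0.6 -10.7   1.7] w 0.002 j [-0.    0.45 -0.01  1.12 -0.01  1.26] tilt [-0.    -0.008]
pred px [328.2 255.1] dark disc px [331.2 255.1] [ 298  225   67   62 3145] world [586.9  92.5 171. ] station [ 1.1 70. ]
red n 192
pred dot r 14.6 turn mod 2pi 0.667 dot px [298. 277.]
disc dot r 15.4 turn mod 2pi 0.621 dot px [298. 277.]
```

View pics/w11.png

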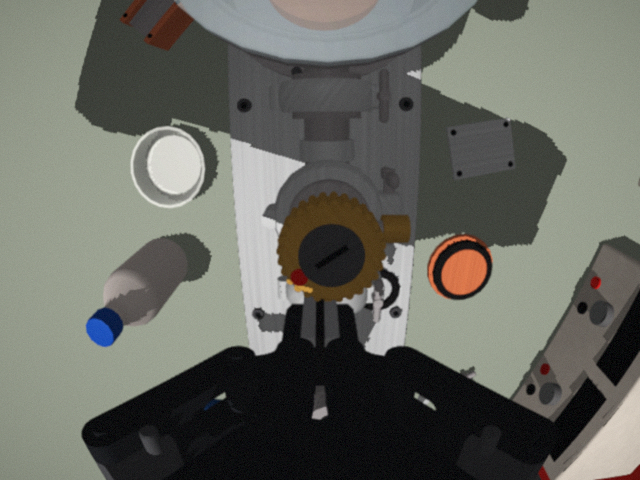

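Emit:
move_arm --deltas '[{"hand": 1, "dx": 0, "dy": 0.5, "dz": 0, "roll": 0}, {"hand": 1, "dx": 0, "dy": 1.0, "dz": 0, "roll": 0}, {"hand": 1, "dx": 0, "dy": 1.5, "dz": 0, "roll": 0}, {"hand": 1, "dx": 0.1, "dy": 2.0, "dz": 0, "roll": 0}, {"hand": 1, "dx": 0.3, "dy": 2.5, "dz": 0, "roll": 0}, {"hand": 1, "dx": -1.0, "dy": 2.7, "dz": 0, "roll": 0}, {"hand": 1, "dx": -1.3, "dy": 0, "dz": 0, "roll": 0}, {"hand": 1, "dx": -1.3, "dy": -1.5, "dz": 0, "roll": 0}]'

```text
time_s: 8.6
eef_pos: [580.7, 45.7, 156.9]
tool_rot: [0.587, 0.809, -0.0, -0.0]
contact_force: [-0.3, 0.4, 0.1]
width: 0.0
```

```bash
python3 -c "
from dot import *
st();dot('w12.png')"
```

```text
t 8.6 pos [580.7  45.7 156.9] station [-19.8  27.6] toolx ang 1.8866 F [-0.3  0.4  0.1] w 0.0 j [-0.03  0.42 -0.04  1.1   0.    1.22] tilt [-0.001  0.   ]
pred px [369.  227.8] dark disc px [372.  227.9] [ 339  196   67   65 3359] world [586.9  92.5 171. ] station [ 1.1 70. ]
red n 203
pred dot r 15.8 turn mod 2pi 1.664 dot px [371. 267.]
disc dot r 15.7 turn mod 2pi 1.594 dot px [371. 267.]
```

Emit:
move_arm --deltas '[{"hand": 1, "dx": 1.2, "dy": 0, "dz": 0, "roll": 0}, {"hand": 1, "dx": 1.5, "dy": 0.3, "dz": 0, "roll": 0}, {"hand": 1, "dx": 1.3, "dy": 0.9, "dz": 0, "roll": 0}, {"hand": 1, "dx": 1.3, "dy": 1.6, "dz": 0, "roll": 0}, {"hand": 1, "dx": 1.3, "dy": 2.3, "dz": 0, "roll": 0}, {"hand": 1, "dx": 1.3, "dy": 3.0, "dz": 0, "roll": 0}, {"hand": 1, "dx": 1.5, "dy": 3.8, "dz": 0, "roll": 0}, {"hand": 1, "dx": 0.2, "dy": 4.0, "dz": 0, "roll": 0}]'

```text
time_s: 9.45
eef_pos: [619.8, 63.2, 157.2]
tool_rot: [0.586, 0.811, 0.001, -0.0]
contact_force: [0.6, 0.2, 0.2]
width: 0.0
```

```bash
python3 -c "
from dot import *
st();dot('w13.png')"
```

```text
t 9.45 pos [619.8  63.2 157.2] station [22.8 31.6] toolx ang 1.8903 F [0.6 0.2 0.2] w 0.0 j [-0.    0.5   0.08  1.15  0.    1.25] tilt [0.001 0.002]
pred px [253.9 238.8] dark disc px [256.4 239.2] [ 224  208   66   64 3228] world [586.8  92.4 171. ] station [ 1.  69.8]
red n 236
pred dot r 16.1 turn mod 2pi 3.076 dot px [297. 241.]
disc dot r 15.2 turn mod 2pi 3.083 dot px [297. 241.]
```

Emit:
move_arm --deltas '[{"hand": 1, "dx": -0.3, "dy": -2.5, "dz": 0, "roll": 0}, {"hand": 1, "dx": 0.3, "dy": -4.0, "dz": 0, "roll": 0}, {"hand": 1, "dx": 1.3, "dy": -3.8, "dz": 0, "roll": 0}, {"hand": 1, "dx": 1.1, "dy": -2.9, "dz": 0, "roll": 0}, {"hand": 1, "dx": 1.1, "dy": -2.0, "dz": 0, "roll": 0}, {"hand": 1, "dx": 1.1, "dy": -1.1, "dz": 0, "roll": 0}, {"hand": 1, "dx": 1.3, "dy": -0.2, "dz": 0, "roll": 0}, {"hand": 1, "dx": 0, "dy": 0, "dz": 0, "roll": 0}]'

```text
time_s: 10.3
eef_pos: [620.0, 62.9, 157.3]
tool_rot: [0.586, 0.81, 0.001, -0.0]
contact_force: [1.0, -0.5, 0.3]
width: -0.005
```

```bash
python3 -c "
from dot import *
st();dot('w14.png')"
```

```text
t 10.3 pos [620.   62.9 157.3] station [23.  31.3] toolx ang 1.89 F [ 1.  -0.5  0.3] w -0.005 j [-0.    0.5   0.08  1.15  0.    1.25] tilt [0.001 0.002]
pred px [253.5 237.9] dark disc px [256.1 238.7] [ 223  207   67   64 3239] world [586.9  92.2 171. ] station [ 0.9 69.7]
red n 247
pred dot r 14.9 turn mod 2pi 4.554 dot px [258. 199.]
disc dot r 15.1 turn mod 2pi 4.62 dot px [258. 199.]
```

Emit:
move_arm --deltas '[{"hand": 1, "dx": -0.3, "dy": -2.5, "dz": 0, "roll": 0}, {"hand": 1, "dx": 0.3, "dy": -4.0, "dz": 0, "roll": 0}, {"hand": 1, "dx": 1.3, "dy": -3.8, "dz": 0, "roll": 0}, {"hand": 1, "dx": 1.1, "dy": -2.9, "dz": 0, "roll": 0}, {"hand": 1, "dx": 1.1, "dy": -2.0, "dz": 0, "roll": 0}, {"hand": 1, "dx": 1.1, "dy": -1.1, "dz": 0, "roll": 0}, {"hand": 1, "dx": 1.3, "dy": -0.2, "dz": 0, "roll": 0}, {"hand": 1, "dx": 0, "dy": 0, "dz": 0, "roll": 0}]'

```text
time_s: 11.15
eef_pos: [620.0, 62.8, 157.3]
tool_rot: [0.586, 0.81, 0.001, -0.0]
contact_force: [0.4, -0.1, -0.5]
width: 0.001
```

```bash
python3 -c "
from dot import *
st();dot('w15.png',172)"
```

```text
t 11.15 pos [620.   62.8 157.3] station [22.9 31.2] toolx ang 1.8898 F [ 0.4 -0.1 -0.5] w 0.001 j [-0.    0.5   0.08  1.15  0.    1.25] tilt [0.001 0.002]
pred px [253.3 238.5] dark disc px [256.2 238.7] [ 224  207   66   65 3261] world [586.9  92.5 172. ] station [ 1.1 69.9]
red n 216
pred dot r 14.4 turn mod 2pi 6.154 dot px [216. 234.]
disc dot r 15.5 turn mod 2pi 6.16 dot px [216. 234.]
```

View pics/w15.png

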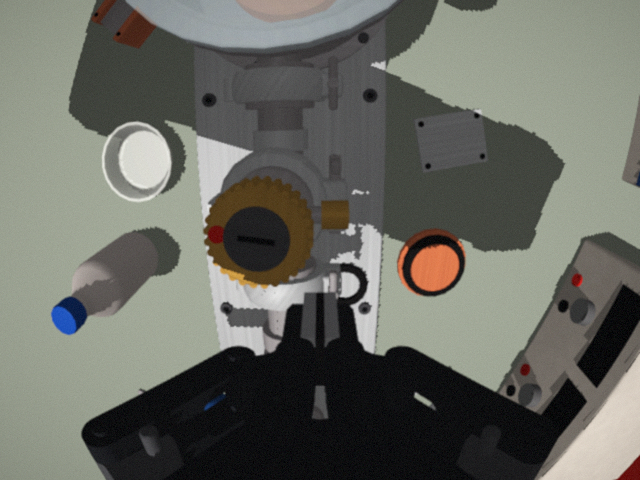

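Nearly one full turn (6.16 rad): the red dot is back at the left of the head (216,234), and the parts are standing undisturbed. Continuing.

Emit:
move_arm --deltas '[{"hand": 1, "dx": -0.3, "dy": -2.5, "dz": 0, "roll": 0}, {"hand": 1, "dx": 0.3, "dy": -4.0, "dz": 0, "roll": 0}, {"hand": 1, "dx": 1.3, "dy": -3.8, "dz": 0, "roll": 0}, {"hand": 1, "dx": 1.1, "dy": -2.9, "dz": 0, "roll": 0}, {"hand": 1, "dx": 1.1, "dy": -2.0, "dz": 0, "roll": 0}, {"hand": 1, "dx": 1.1, "dy": -1.1, "dz": 0, "roll": 0}, {"hand": 1, "dx": 1.3, "dy": -0.2, "dz": 0, "roll": 0}, {"hand": 1, "dx": 0, "dy": 0, "dz": 0, "roll": 0}]'

```text
time_s: 12.0
eef_pos: [620.0, 62.9, 157.2]
tool_rot: [0.586, 0.81, 0.001, -0.0]
contact_force: [-0.5, 0.9, 0.6]
width: 0.002
```

```bash
python3 -c "
from dot import *
st();dot('w16.png',172)"
```

```text
t 12.0 pos [620.   62.9 157.2] station [22.9 31.3] toolx ang 1.8899 F [-0.5  0.9  0.6] w 0.002 j [-0.    0.5   0.08  1.15  0.    1.25] tilt [0.001 0.002]
pred px [253.1 238.7] dark disc px [255.9 239. ] [ 223  207   67   65 3281] world [586.9  92.4 172. ] station [ 1.  69.9]
red n 192
pred dot r 15.8 turn mod 2pi 1.528 dot px [254. 278.]
disc dot r 15.7 turn mod 2pi 1.463 dot px [254. 278.]
```

Emit:
move_arm --deltas '[{"hand": 1, "dx": -0.3, "dy": -2.5, "dz": 0, "roll": 0}, {"hand": 1, "dx": 0.3, "dy": -4.0, "dz": 0, "roll": 0}, {"hand": 1, "dx": 1.3, "dy": -3.8, "dz": 0, "roll": 0}, {"hand": 1, "dx": 1.1, "dy": -2.9, "dz": 0, "roll": 0}, {"hand": 1, "dx": 1.1, "dy": -2.0, "dz": 0, "roll": 0}, {"hand": 1, "dx": 1.1, "dy": -1.1, "dz": 0, "roll": 0}, {"hand": 1, "dx": 1.3, "dy": -0.2, "dz": 0, "roll": 0}, {"hand": 1, "dx": 0, "dy": 0, "dz": 0, "roll": 0}]'

```text
time_s: 12.85
eef_pos: [620.0, 62.8, 157.2]
tool_rot: [0.586, 0.81, 0.001, -0.0]
contact_force: [-0.0, 0.7, -0.9]
width: 0.0
```

```bash
python3 -c "
from dot import *
st();dot('w17.png',173)"
```

```text
t 12.85 pos [620.   62.8 157.2] station [22.9 31.2] toolx ang 1.8898 F [-0.   0.7 -0.9] w 0.0 j [-0.    0.5   0.08  1.15  0.    1.25] tilt [0.001 0.002]
pred px [252.8 239.4] dark disc px [255.8 239. ] [ 223  207   67   65 3297] world [586.9  92.7 173. ] station [ 1.1 70.1]
red n 235
pred dot r 16.2 turn mod 2pi 2.99 dot px [297. 245.]
disc dot r 15.2 turn mod 2pi 2.972 dot px [297. 245.]
```

9.26 rad. Next stroke should give about 10.8.

Emit:
move_arm --deltas '[{"hand": 1, "dx": -0.3, "dy": -2.5, "dz": 0, "roll": 0}, {"hand": 1, "dx": 0.3, "dy": -4.0, "dz": 0, "roll": 0}, {"hand": 1, "dx": 1.3, "dy": -3.8, "dz": 0, "roll": 0}, {"hand": 1, "dx": 1.1, "dy": -2.9, "dz": 0, "roll": 0}, {"hand": 1, "dx": 1.1, "dy": -2.0, "dz": 0, "roll": 0}, {"hand": 1, "dx": 1.1, "dy": -1.1, "dz": 0, "roll": 0}, {"hand": 1, "dx": 1.3, "dy": -0.2, "dz": 0, "roll": 0}, {"hand": 1, "dx": 0, "dy": 0, "dz": 0, "roll": 0}]'

```text
time_s: 13.7
eef_pos: [620.0, 62.9, 157.2]
tool_rot: [0.586, 0.81, 0.001, -0.0]
contact_force: [-0.0, 0.0, 0.2]
width: -0.003
```

```bash
python3 -c "
from dot import *
st();dot('w18.png',173)"
```

```text
t 13.7 pos [620.   62.9 157.2] station [22.9 31.3] toolx ang 1.8899 F [-0.   0.   0.2] w -0.003 j [-0.    0.5   0.08  1.15  0.    1.25] tilt [0.001 0.002]
pred px [252.7 239.6] dark disc px [255.7 239.8] [ 222  208   67   65 3294] world [586.9  92.5 173. ] station [ 1.1 69.9]
red n 252
pred dot r 15.0 turn mod 2pi 4.546 dot px [257. 200.]
disc dot r 15.0 turn mod 2pi 4.619 dot px [257. 200.]
```

Emit:
move_arm --deltas '[{"hand": 1, "dx": -0.3, "dy": -2.5, "dz": 0, "roll": 0}, {"hand": 1, "dx": 0.3, "dy": -4.0, "dz": 0, "roll": 0}, {"hand": 1, "dx": 1.3, "dy": -3.8, "dz": 0, "roll": 0}, {"hand": 1, "dx": 1.1, "dy": -2.9, "dz": 0, "roll": 0}, {"hand": 1, "dx": 1.1, "dy": -2.0, "dz": 0, "roll": 0}, {"hand": 1, "dx": 1.1, "dy": -1.1, "dz": 0, "roll": 0}, {"hand": 1, "dx": 1.3, "dy": -0.2, "dz": 0, "roll": 0}, {"hand": 1, "dx": 0, "dy": 0, "dz": 0, "roll": 0}]'

```text
time_s: 14.55
eef_pos: [620.0, 62.8, 157.2]
tool_rot: [0.586, 0.81, 0.001, -0.0]
contact_force: [0.4, 0.2, -0.3]
width: -0.004
```

```bash
python3 -c "
from dot import *
st();dot('w19.png',173.5)"
```

```text
t 14.55 pos [620.   62.8 157.2] station [22.9 31.2] toolx ang 1.8898 F [ 0.4  0.2 -0.3] w -0.004 j [-0.    0.5   0.08  1.15  0.    1.25] tilt [0.001 0.002]
pred px [252.6 239.8] dark disc px [255.6 239.6] [ 223  208   66   65 3313] world [587.   92.6 173.5] station [ 1.1 70. ]
red n 219
pred dot r 14.3 turn mod 2pi 6.144 dot px [215. 235.]
disc dot r 15.4 turn mod 2pi 6.157 dot px [215. 235.]
```

Emit:
move_arm --deltas '[{"hand": 1, "dx": -2, "dy": 0, "dz": 0, "roll": 0}, {"hand": 1, "dx": -2, "dy": 0, "dz": -4, "roll": 0}, {"hand": 1, "dx": -2, "dy": 0, "dz": -8, "roll": 0}, {"hand": 1, "dx": -6, "dy": -2, "dz": -10, "roll": 0}, {"hand": 1, "dx": -10, "dy": -5, "dz": -10, "roll": 0}, {"hand": 1, "dx": -14, "dy": -8, "dz": -10, "roll": 0}, {"hand": 1, "dx": -18, "dy": -11, "dz": -10, "roll": 0}, {"hand": 1, "dx": -22, "dy": -14, "dz": -10, "roll": 0}]'

```text
time_s: 15.4
eef_pos: [553.4, -193.7, 257.6]
tool_rot: [0.587, 0.81, 0.0, 0.0]
contact_force: [1.2, 0.4, 0.3]
width: 0.0
```

Emit:
move_arm --deltas '[{"hand": 1, "dx": -4, "dy": -3, "dz": 0, "roll": 0}, {"hand": 1, "dx": -8, "dy": -6, "dz": 0, "roll": 0}, {"hand": 1, "dx": -12, "dy": -8, "dz": 0, "roll": 0}, {"hand": 1, "dx": -16, "dy": -10, "dz": 0, "roll": 0}, {"hand": 1, "dx": -16, "dy": -10, "dz": 0, "roll": 0}, {"hand": 1, "dx": -16, "dy": -10, "dz": 0, "roll": 0}]'

```text
time_s: 16.0
eef_pos: [508.3, -375.9, 256.9]
tool_rot: [0.588, 0.809, 0.0, -0.0]
contact_force: [-0.0, -0.2, -0.2]
width: 0.002
```

```bash
python3 - <<'E'
from lev import *
st()
f=vision.grab_frame('top');cv2.imwrite('pics/tend.png',f["pixels"][:,:,::-1]);g=vision.grab_frame('scene');cv2.imwrite('pics/send.png',g["pixels"][:,:,::-1])
C=cloud(f);hsv=cv2.cvtColor(f["pixels"],cv2.COLOR_RGB2HSV)
b=((hsv[...,0]>100)&(hsv[...,0]<125)&(hsv[...,1]>130)&(C[...,2]>110)&(C[...,2]<140)&(C[...,0]>520)&(C[...,0]<680))
P=C[b][:,:2]; r=cv2.minAreaRect(P.astype(np.float32)); d=P.mean(0)-W(0,-65); print("lever q",-1.5708+TH-np.arctan2(d[1],d[0]),r)
h,s,v=[hsv[...,i] for i in range(3)]
red=((h<6)|(h>174))&(s>150)&(np.hypot(C[...,0]-587,C[...,1]-92)<25)
vv,uu=np.where(red); d=ray(f,(uu.mean(),vv.mean()),173.5)[:2]-W(1,70); print("dot",(np.arctan2(d@Y,d@X)-np.pi)%(2*np.pi),red.sum(),np.linalg.norm(d))
a=cv2.imread('pics/top0.png');e=f["pixels"][:,:,::-1]
near=(np.hypot(C[...,0]-585,C[...,1]-92)<22)&(C[...,2]>160)&(C[...,2]<190);print("top z",np.median(C[near][:,2]))
# loose parts: orange/blue mask centroids before/after
for nm,(u0,v0,u1,v1),fn in [("cap",(280,150,325,190),lambda H:(H[...,0]<14)&(H[...,1]>110)&(H[...,2]>40)),("bottlecap",(330,285,365,320),lambda H:(H[...,0]>100)&(H[...,0]<125)&(H[...,1]>130)),("rack",(205,310,250,355),lambda H:(H[...,0]<14)&(H[...,1]>110))]:
    for im in(a,e):
        m=fn(cv2.cvtColor(np.ascontiguousarray(im[v0:v1,u0:u1]),cv2.COLOR_BGR2HSV)); y,x=np.where(m); print(nm,(x.mean()+u0).round(1),(y.mean()+v0).round(1))
E
```

```text
t 16.0 pos [ 508.3 -375.9  256.9] station [-223.4 -348.6] toolx ang 1.8845 F [-0.  -0.2 -0.2] w 0.002 j [-0.74  0.5   0.34  1.41  0.    0.52] tilt [0.    0.001]
lever q 1.5786007166614053 ((570.35986328125, -55.40007019042969), (64.61307525634766, 19.728252410888672), 19.811912536621094)
dot 6.164493840437056 14 16.479006360486746
top z 173.4239708085054
cap 302.1 171.3
cap 302.0 171.3
bottlecap 349.8 301.5
bottlecap 349.8 301.5
rack 230.0 334.4
rack 230.0 334.4
```

View pics/tend.png

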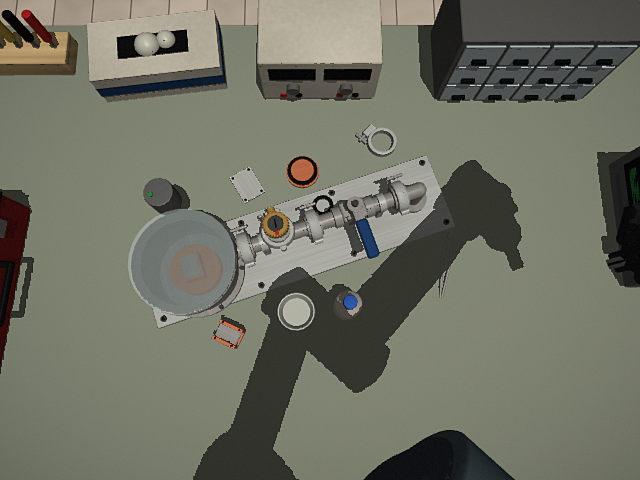

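View pics/send.png

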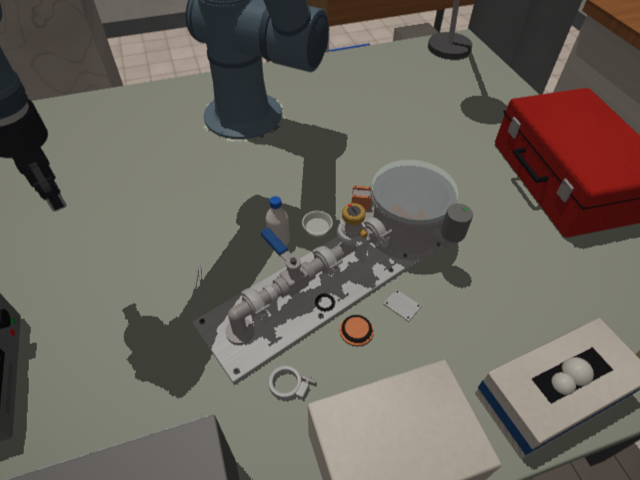

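```bash
python3 -c "
from cell import ticket
print(ticket.hand_in())"
```

```text
the job is handed in; nothing more can be done
None
```

The job is handed in at 16 s of the 64 s allowed. The valve is closed and the vent screw is loosened by about two turns. I used only the shut fingertips and gripped nothing.

- **Isolation valve:** I pushed the blue lever clockwise until it met its stop. The contact force at the stop was about 7 N. The last top picture puts the lever at about 1.58 rad, against 1.57 for fully closed.
- **Vent screw:** I turned it anticlockwise with eight strokes of the fingertip along its rim. I read the force against the rim mid-stroke only once, at about 11 N. Counting the red dot after every stroke gives about 12.44 rad (1.98 turns). The top of the head is at 173.4 mm, up from 171 mm, which fits two turns.
- **Loose parts:** The copper cap, bottle cap and sample rack are within 0.1 pixel of where they started. I checked the other parts by eye only, and they look unmoved.
- **Final state:** The arm stands clear with no contact force. None of the checks failed. The two cameras disagreed by up to about 4 mm on positions, and I settled the screw's centre with the wrist camera.

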